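# Close the balance cover and tare it

### The job

Tare the bench balance: gently push the end of its sliding cover, with the fingertips, until the draught box is fully shut, then lightly press the long bar-shaped key all the way down and let it spring back up. Do not press the square or the round key, do not lean hard on the balance, and leave the dish, the weights and everything else on the bench where they are.

Things in the scene. Friction and masses are not known exactly. Their poses are not given: they have to be found in the camera images.
- balance: white bench balance, fixed: housing 230 (x) x 280 (y) x 40 mm. Origin at the centre of its underside; +x away from its front (keys), +y to its left. On its right rear stands a grey draught box, 120 x 120 mm, centre x 48, y -60 mm, walls up to 80 mm above the bench, pan inside. The sliding cover (grey frame, clear pane, 120 x 120 x 14 mm) lies on it. The rear left of the housing is bare but for thin guide rails
- cover (a joint): how far the cover is slid open along the balance's +y, in m: 0 fully shut on a hard stop, up to 0.075 open. Stays where it is left; sliding friction about 1.5 N. Push it along the balance's -y to shut it
- cover_end (a point): centre of the cover's left (+y) end face, 120 mm long along x and 14 mm high, 87 mm above the bench; pushing here along the balance's -y shuts the cover. Axes as the balance's
- bar_key_top (a point): centre of the top of the long bar-shaped key (tare), 40 mm along the balance's x, 16 mm wide; it stands 52 mm above the bench. The three grey keys stand in a row along the front of the balance (x = -75 mm), 55 mm apart, in any order. Axes as the balance's
- bar_key (a joint): travel of the bar key, m: 0 up, 0.006 fully down on its stop; a spring needs 1 N to start and 4 N to hold it down, and lifts it when let go. It counts as pressed beyond 0.004
- bar_key_base: white bezel (48 x 34 x 3 mm) under and with the bar key; origin at its underside, 40 mm above the bench
- square_key_top (a point): centre of the top of the square key, 22 x 22 mm, 52 mm above the bench; leave alone
- square_key (a joint): travel of the square key, m: 0 up, 0.006 down; must not be pressed
- round_key_top (a point): centre of the top of the round key, 24 mm across, 52 mm above the bench; leave alone
- round_key (a joint): travel of the round key, m: 0 up, 0.006 down; must not be pressed
- dish: white dish 60 mm across, 12 mm high, holding a glass piece up to 19 mm high, on the pan inside the draught box; origin at its underside
- big_weight: brass weight with a knob, 24 mm across, 36 mm high, standing on the front left of the balance's top; origin at its underside
- small_weight: brass weight with a knob, 18 mm across, 27 mm high, on the balance's top near its left edge; origin at its underside
- pliers: pliers with orange grips, 155 mm long, 12 mm high, lying on the bench to the left; origin under the pivot
- tweezers: steel tweezers 140 mm long, 6 mm high, lying on the bench to the right; origin under the middle
- paddle: marvering paddle, dark plate 75 x 50 mm with a wooden handle, 200 mm long, 10 mm high, lying to the right
- rod_jar: glass jar 60 mm across, 70 mm high, with thin glass rods standing in it up to 163 mm; origin at its underside, far left
- tin: upright tin, 60 mm across, 85 mm high, on the left; origin at its underside

How it is judged:
By the outcome, as a careful person would: the job done as asked, in the order asked, and still so for the second after the job is handed in, with the robot touching nothing.
It also fails if it takes over 42 s, if anything falls off the work surface, if the arm or the gripper's body presses on something with over 40 N, if the wrist force passes 120 N, or if a joint passes its speed limit or range.

### The arm

A 6-joint arm with a two-finger parallel gripper is mounted at the origin on the work surface. World frame = base frame: x ahead of the robot, y to its left, z up, the work surface at z = 0. Lengths are in m, angles in rad, forces in N, time in s.
With the tool pointing down it reaches from about 0.25 to 0.775 m from the base axis. Payload 4 kg.
Tool frame: the origin (TCP) lies at the very end of the fingers, on their centre line; the grasp point (between the pads) lies 19 mm behind it; y points along the fingers, x is the direction in which the jaws open and shut, and the axes are right-handed (so a half turn about y gives the same grasp; the last joint's range is limited). The gripper opens to 94 mm and grips with 3 to 60 N. Pads are 16 mm wide; open, the fingers measure 119 mm over their backs; the gripper's body (75 mm by 177 mm) begins 78 mm behind the grasp point.
Start: joints at [1.151, 0.087, 1.371, -0, 1.684, -0.103], TCP at [0.171, 0.523, 0.206] pointing down, gripper open.
Joint ranges: [-3.1, 3.1], [-0.76, 2.03], [0.27, 2.55], [-1.08, 4.22], [0.17, 2.65], [-2.57, 2.57]. Speed limits (rad/s): [2.79, 2.79, 3.14, 3.14, 3.14, 3.14].

### API

Orientations are given as [roll, pitch, yaw] about the fixed x, y, z axes, in that order (R = Rz(yaw) Ry(pitch) Rx(roll)).
In Python, from bench import robot gives the robot as it stands.
- The arm moves only by the shell command python3 -m handwheel 'ROWS' [OPENING]. ROWS is JSON, a list of rows, each an object with "delta_pos": the shift along the tool's x, y, z in mm, a list of three; "yaw": the turn about the tool's y in rad. A call has 1 to 12 rows; each row is the pose to reach, as a shift and turn from the pose commanded when the call began, along the tool's axes at that moment; what a row does not reach only later rows make up. A row lasts 1/10 s, in which the tool goes at most 50 mm and 8.59 degrees, less where a joint would pass 70% of its speed; a pose out of reach is approached as far as the arm can. A call with a gripper value outside its range is refused whole. OPENING is the closure in counts, from 0 (fully open) to 255 (shut), set as the call begins (- or left out, the last holds). The fingers move at their own pace and stop on an object; the grip force is fixed at half the most. Time passes only in rows, so rows that repeat a pose let the fingers close. It gives the time, the measured TCP pose, the force and the opening at its end, in the units of the state.
- robot.get_obs(): the state, without advancing time (a new reading comes with each control period).
- robot.snapshot(name): name is "side" or "top"; returns a dict with "image" (400x640x3 uint8, red, green, blue), "fx", "fy", "cx", "cy" (pixels), "k1" (the pictures are not rectified: a ray, as slopes to the right and down, at radius r is drawn at 1 + k1 r^2 times it, then the intrinsics apply), "rvec" (rotation vector, rad) and "tvec" (3), from world to camera coordinates, as OpenCV has them. Camera axes: x right, y down, z forward; pixel columns grow to the right and rows downward; lengths in m; the calibration is good to about 2 mm. A picture is of the moment at which its call begins. There is no depth.
- robot.close_job(): hands the job in, once; it reports no verdict.
The state is a dict: "time": time; "joint_positions": joint angles; "qvel": joint speeds; "joint_torque": joint torques, N m; "tool_pos": TCP position; "ee_rot": TCP orientation; "wrist_force": force on the tool from outside, world axes, zero at the start; "wrist_torque": the same for the moment, N m; "width": finger opening in m.
Only numpy, scipy, OpenCV 4.12 (cv2) and the standard library are available. Lean on these libraries where they do the work, as an engineer would, in place of code of your own. Each camera call takes 0.05 s, during which the arm holds its last target.

## Working session

There is one attempt and no reset: what is moved stays moved. The work goes in short steps, Python scripts to look and compute and a shell command to move; the robot and the scene stay as the last step left them, time stands still between calls to the robot, and variables do not carry over. Pictures are saved under pics/ and viewed, and the job is handed in when it is done.

```bash
mkdir -p pics; ls
python3 - <<'E'
from bench import robot
import cv2,json
for n in("top","side"):
    s=robot.snapshot(n); cv2.imwrite(f"pics/{n}0.png",s["image"][:,:,::-1]); print({k:v for k,v in s.items() if k!="image"})
o=robot.get_obs(); print(o)
E
```

```text
pics
{'fx': 464.22240772115447, 'fy': 464.22240772115447, 'cx': 318.0469215259642, 'cy': 199.8271247992006, 'k1': 0.04314884085022402, 'rvec': array([ 2.16810327, -2.21398992,  0.06961835]), 'tvec': array([0.03325499, 0.49353315, 1.28027857])}
{'fx': 519.0175123602043, 'fy': 519.0175123602043, 'cx': 323.70096609294336, 'cy': 195.08375164203107, 'k1': -0.12444193149427056, 'rvec': array([ 0.51348768, -2.76903077,  1.0779419 ]), 'tvec': array([0.45765798, 0.16403033, 1.7122775 ])}
{'time': 0.1, 'joint_positions': array([ 1.15089548e+00,  8.78957834e-02,  1.37209360e+00,  3.56860699e-05,
        1.68356618e+00, -1.03100525e-01]), 'qvel': array([ 6.43554480e-04, -2.04777077e-03, -1.65205943e-03, -4.01332888e-06,
       -7.82138004e-04,  4.99098253e-04]), 'joint_torque': array([ 3.55104523e-03, -3.41251302e+01, -3.03301084e+01,  7.19995913e-02,
        3.04245693e-02, -1.20906975e-04]), 'tool_pos': array([0.17113644, 0.52219242, 0.204418  ]), 'ee_rot': array([-1.57055903,  0.00194884,  1.25400022]), 'wrist_force': array([-0.27294894, -0.10390081,  0.32643934]), 'wrist_torque': array([-0.10079583,  0.02820983, -0.0119416 ]), 'width': 0.09429080794519797}
```

View pics/top0.png

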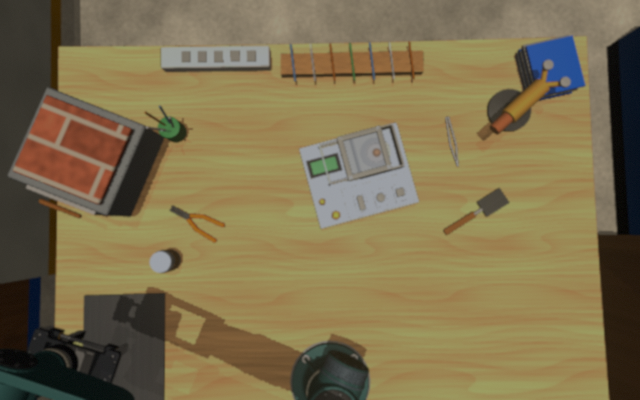

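View pics/side0.png

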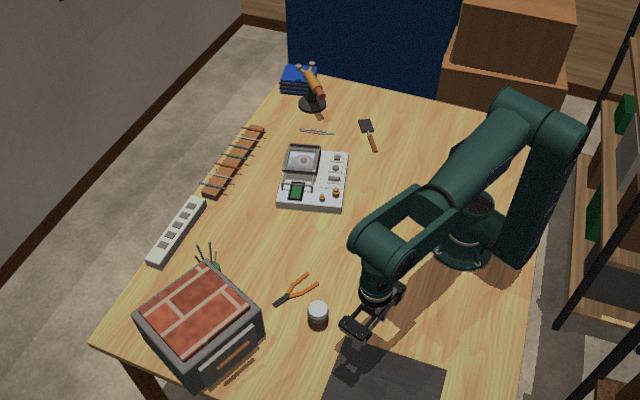

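The top view shows the balance at about (358,175), with the keys along its lower edge at about (361..400, 190..203). The side view shows it at about (313,180). I'll enlarge both.

Run:
```python
import cv2
a=cv2.imread("pics/top0.png")[115:235,290:430]; cv2.imwrite("pics/topc.png",cv2.resize(a,None,fx=5,fy=5,interpolation=cv2.INTER_CUBIC))
a=cv2.imread("pics/side0.png")[135:220,265:365]; cv2.imwrite("pics/sidec.png",cv2.resize(a,None,fx=7,fy=7,interpolation=cv2.INTER_CUBIC))
```

```text
(no output)
```

View pics/topc.png

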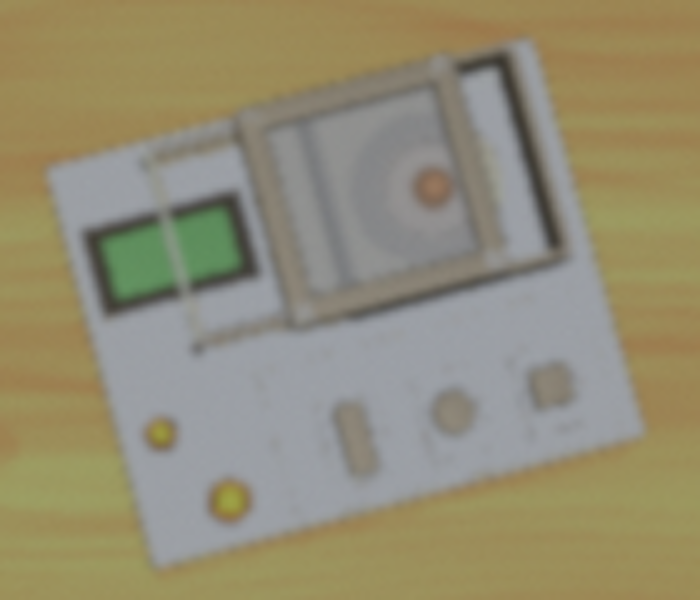

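View pics/sidec.png

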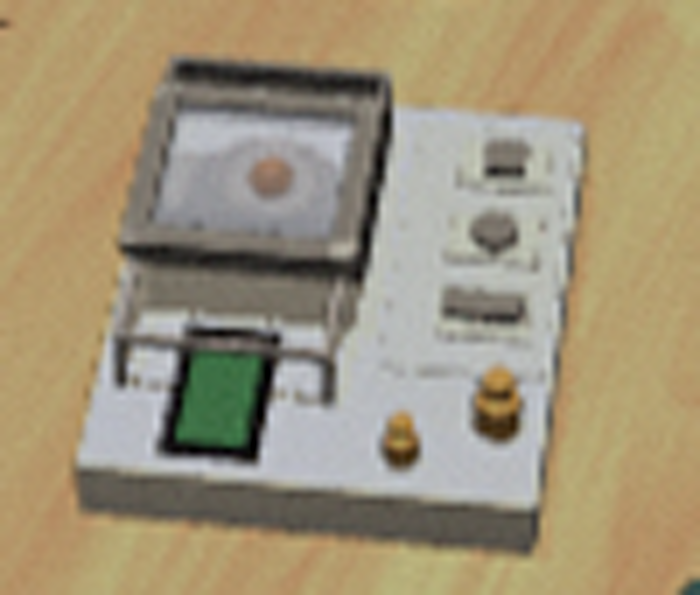

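The top crop shows the housing corners at (48,168), (530,38), (645,435) and (155,568). The bar key is the leftmost key at (357,440), next to the round key (453,410) and the square key (551,385). The cover is about 40–50 mm open, and its raised rails end in a hoop on the left. Next I'll fit the balance's pose.

```bash
cat > h.py <<'E'
import numpy as np, cv2
from scipy.optimize import least_squares
from bench import robot
K={}
def cams():
    for n in("top","side"): K[n]=robot.snapshot(n)
def proj(n,P):
    s=K[n]; P=np.atleast_2d(P)
    return cv2.projectPoints(P.astype(float),s["rvec"],s["tvec"],np.array([[s["fx"],0,s["cx"]],[0,s["fy"],s["cy"]],[0,0,1]]),np.array([s["k1"],0,0,0]))[0][:,0]
def tc(x,y): return [290+(x+.5)/5-.5,115+(y+.5)/5-.5]
def sc(x,y): return [265+(x+.5)/7-.5,135+(y+.5)/7-.5]
def W(p,b):
    b=np.asarray(b,float); c,s=np.cos(p[2]),np.sin(p[2])
    return np.array([p[0]+c*b[0]-s*b[1],p[1]+s*b[0]+c*b[1],b[2]])
E
cat > fit.py <<'E'
from h import *
cams()
a,b=.115,.14
# p: x,y,yaw,keyrow center y, cover opening
def ms(p):
    ky=p[3]; o=p[4]
    return [("top",tc(48,168),(a,b,.04)),("top",tc(530,38),(a,-b,.04)),("top",tc(645,435),(-a,-b,.04)),("top",tc(155,568),(-a,b,.04)),
    ("side",sc(583,122),(-a,-b,.04)),("side",sc(538,503),(-a,b,.04)),("side",sc(80,465),(a,b,.04)),
    ("top",tc(357,440),(-.075,ky+.055,.052)),("top",tc(453,410),(-.075,ky,.052)),("top",tc(551,385),(-.075,ky-.055,.052)),
    ("side",sc(485,300),(-.075,ky+.055,.052)),("side",sc(495,231),(-.075,ky,.052)),("side",sc(507,153),(-.075,ky-.055,.052)),
    ("top",tc(238,112),(.108,o,.094)),("top",tc(295,326),(-.012,o,.094)),
    ("side",sc(122,240),(.108,o,.094)),("side",sc(360,262),(-.012,o,.094))]
f=lambda p:np.concatenate([proj(n,W(p,q))[0]-u for n,u,q in ms(p)])
# each camera offset not modelled
r=least_squares(f,[.5,0,.2,0,.04],loss="soft_l1")
p=r.x; print(p.round(4)); print(f(p).reshape(-1,2).round(1).tolist())
np.save("p.npy",p)
def gp(name,pix,z):  # back-project onto plane z, balance coordinates
    g=lambda xy:proj(name,[xy[0],xy[1],z])[0]-pix
    w=least_squares(g,p[:2]).x-p[:2]; c,s=np.cos(p[2]),np.sin(p[2]); return np.round([c*w[0]+s*w[1],-s*w[0]+c*w[1]],4)
for z in(.04,.06,.08):print("hoop",z,gp("top",tc(148,162),z),gp("top",tc(197,347),z),gp("side",sc(122,340),z),gp("side",sc(330,358),z))
print("big",gp("top",tc(230,500),.07),"small",gp("top",tc(160,434),.06))
q=(-.075,p[3]+.055,.052); print("key",W(p,q)); print("end",W(p,(.048,p[4],.087)))
o=robot.get_obs(); print(o["tool_pos"],o["ee_rot"],o["time"])
E
python3 fit.py
```

```text
[ 0.56   -0.0885  0.2461 -0.0396  0.0347]
[[-1.2, -0.5], [0.3, -1.1], [0.3, -0.2], [-0.6, 0.2], [1.5, -0.7], [1.0, 0.3], [-0.1, -0.4], [-0.5, -0.6], [-0.2, 0.1], [-0.2, -0.3], [0.8, -0.1], [0.9, -1.0], [0.7, -0.1], [-0.9, -0.7], [-0.2, 0.1], [0.4, -0.6], [0.3, -0.8]]
hoop 0.04 [0.1015 0.083 ] [-0.0042  0.0841] [0.1086 0.0555] [0.0021 0.0549]
hoop 0.06 [0.0982 0.084 ] [-0.0059  0.0851] [0.1042 0.0742] [-0.0006  0.0737]
hoop 0.08 [0.0948 0.0851] [-0.0077  0.0861] [0.0999 0.093 ] [-0.0034  0.0925]
big [-0.0904  0.0904] small [-0.046   0.1168]
key [ 0.48352959 -0.09181848  0.052     ]
end [ 0.59813761 -0.04319619  0.087     ]
[0.17119239 0.52233256 0.20476472] [-1.57061146e+00  1.32818751e-03  1.25404081e+00] 0.2
```

```bash
cat > go.py <<'E'
from h import *
import sys
from scipy.spatial.transform import Rotation as R
p=np.load("p.npy"); o=robot.get_obs()
t=W(p,[float(v) for v in sys.argv[1:4]]); 
r=R.from_euler("xyz",o["ee_rot"])
d=r.as_matrix().T@(t-o["tool_pos"])*1000
w=o["tool_pos"][:2]-p[:2]; c,s=np.cos(p[2]),np.sin(p[2])
print("t",o["time"],"bal now",np.round([c*w[0]+s*w[1],-s*w[0]+c*w[1],o["tool_pos"][2]],4),"rpy",o["ee_rot"].round(3),"j",o["joint_positions"].round(2))
print("delta mm",d.round(1),"yaw",round(float(o["ee_rot"][2]-p[2]),3),"F",o["wrist_force"].round(2),"w",o["width"])
E
python3 go.py .048 .068 .150
```

```text
t 0.2 bal now [-0.2283  0.6872  0.2048] rpy [-1.571e+00  1.000e-03  1.254e+00] j [ 1.15  0.09  1.37  0.    1.68 -0.1 ]
delta mm [-376.2   55.2 -564.1] yaw 1.008 F [ 0.32  0.15 -0.09] w 0.09402798090858373
```

```bash
python3 -m handwheel '[{"delta_pos":[-5,0,-8],"yaw":0.02},{"delta_pos":[-17,0,-25],"yaw":0.06},{"delta_pos":[-34,0,-50],"yaw":0.12},{"delta_pos":[-54,0,-80],"yaw":0.2},{"delta_pos":[-74,0,-110],"yaw":0.28},{"delta_pos":[-94,0,-140],"yaw":0.36},{"delta_pos":[-114,0,-170],"yaw":0.44},{"delta_pos":[-134,0,-200],"yaw":0.52},{"delta_pos":[-154,0,-230],"yaw":0.6},{"delta_pos":[-174,0,-260],"yaw":0.68},{"delta_pos":[-192,0,-287],"yaw":0.74},{"delta_pos":[-205,0,-305],"yaw":0.78}]' 255; python3 go.py .048 .068 .150
```

```text
time: 1.4
tool_pos: [0.3983, 0.2305, 0.2055]
ee_rot: [-1.572, -0.0, 0.469]
wrist_force: [0.9, -0.6, 0.9]
width: 0.0023
t 1.4 bal now [-0.0791  0.3488  0.2055] rpy [-1.572 -0.     0.469] j [ 0.4  -0.11  1.57 -0.    1.69 -0.07]
delta mm [  61.9   55.7 -301.9] yaw 0.223 F [ 0.9  -0.63  0.9 ] w 0.0023422167432215406
```

```bash
python3 -m handwheel '[{"delta_pos":[2,0,-10],"yaw":0.01},{"delta_pos":[6,2,-30],"yaw":0.03},{"delta_pos":[12,6,-60],"yaw":0.06},{"delta_pos":[19,12,-95],"yaw":0.09},{"delta_pos":[27,20,-130],"yaw":0.12},{"delta_pos":[34,28,-165],"yaw":0.15},{"delta_pos":[41,36,-200],"yaw":0.18},{"delta_pos":[48,44,-235],"yaw":0.2},{"delta_pos":[55,50,-268],"yaw":0.22},{"delta_pos":[60,54,-290],"yaw":0.223},{"delta_pos":[62,56,-302],"yaw":0.223},{"delta_pos":[62,56,-302],"yaw":0.223}]' 255; python3 go.py .048 .062 .100
python3 - <<'E'
from bench import robot
import cv2
t=robot.snapshot("top")["image"][115:235,290:430,::-1]; cv2.imwrite("pics/t1.png",cv2.resize(t,None,fx=5,fy=5,interpolation=cv2.INTER_CUBIC))
s=robot.snapshot("side")["image"][110:220,255:375,::-1]; cv2.imwrite("pics/s1.png",cv2.resize(s,None,fx=5,fy=5,interpolation=cv2.INTER_CUBIC))
E
```

```text
time: 2.6
tool_pos: [0.5904, -0.0082, 0.1487]
ee_rot: [-1.57, 0.001, 0.25]
wrist_force: [0.4, -0.1, -0.1]
width: 0.0006
t 2.6 bal now [0.049  0.0705 0.1487] rpy [-1.57e+00  1.00e-03  2.50e-01] j [-0.11  0.2   1.36  0.    1.59 -0.36]
delta mm [-1.  48.7 -8.6] yaw 0.004 F [ 0.35 -0.09 -0.15] w 0.0006180662808212419
```

View pics/s1.png

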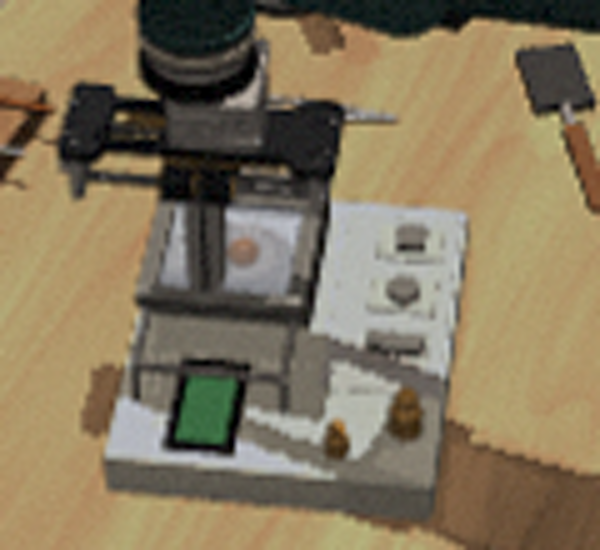

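View pics/t1.png

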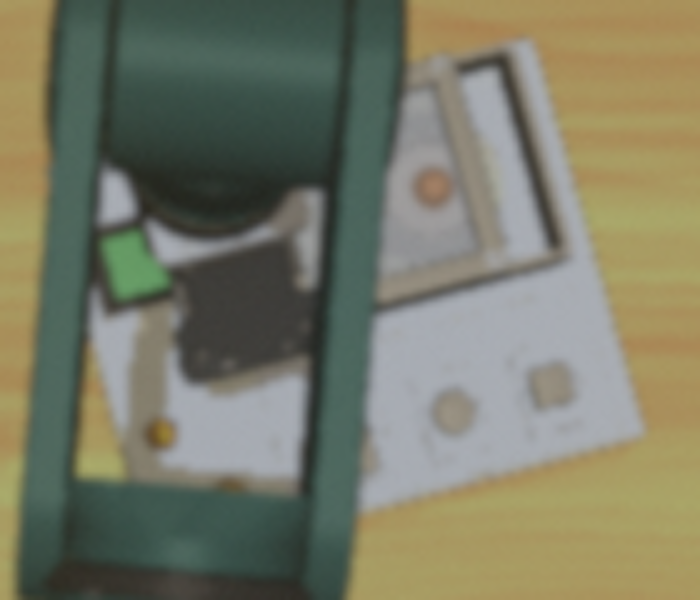

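Side view: the closed fingertips are at about (207,288), seen over the cover pane. I'll compare that with the projected TCP.

Run:
```python
from h import *
cams(); p=np.load("p.npy"); o=robot.get_obs()
f=lambda q:((proj("side",q)[0]-[255,110]+.5)*5-.5).round(0)
print("tcp",f(o["tool_pos"]))
for op in(.03,.035,.04,.045): print(op,[f(W(p,(x,op,z))).tolist() for x,z in((.108,.094),(-.012,.094),(.108,.08),(-.012,.08))])
```

```text
tcp [211. 280.]
0.03 [[140.0, 289.0], [310.0, 303.0], [141.0, 303.0], [310.0, 318.0]]
0.035 [[139.0, 294.0], [309.0, 308.0], [140.0, 308.0], [309.0, 323.0]]
0.04 [[138.0, 299.0], [308.0, 313.0], [139.0, 313.0], [308.0, 328.0]]
0.045 [[136.0, 304.0], [307.0, 319.0], [137.0, 318.0], [307.0, 333.0]]
```

```bash
python3 -m handwheel '[{"delta_pos":[-1,0,-4],"yaw":0.004},{"delta_pos":[-1,5,-8],"yaw":0.004},{"delta_pos":[-1,15,-9],"yaw":0.004},{"delta_pos":[-1,25,-9],"yaw":0.004},{"delta_pos":[-1,35,-9],"yaw":0.004},{"delta_pos":[-1,45,-9],"yaw":0.004},{"delta_pos":[-1,54,-9],"yaw":0.004},{"delta_pos":[-1,60,-9],"yaw":0.004},{"delta_pos":[-1,64,-9],"yaw":0.004},{"delta_pos":[-1,64,-9],"yaw":0.004},{"delta_pos":[-1,64,-9],"yaw":0.004}]'; python3 go.py .048 .008 .084
python3 - <<'E'
from bench import robot
import cv2
s=robot.snapshot("side")["image"][110:220,255:375,::-1]; cv2.imwrite("pics/s2.png",cv2.resize(s,None,fx=5,fy=5,interpolation=cv2.INTER_CUBIC))
E
```

```text
time: 3.9
tool_pos: [0.5919, -0.0165, 0.0858]
ee_rot: [-1.571, -0.001, 0.247]
wrist_force: [-0.9, 0.0, -0.6]
width: 0.0004
t 3.9 bal now [0.0484 0.0621 0.0858] rpy [-1.571e+00 -1.000e-03  2.470e-01] j [-0.12  0.23  1.45  0.    1.46 -0.37]
delta mm [ -0.5   1.8 -54.1] yaw 0.001 F [-0.86  0.03 -0.6 ] w 0.0004147367607564842
```

View pics/s2.png

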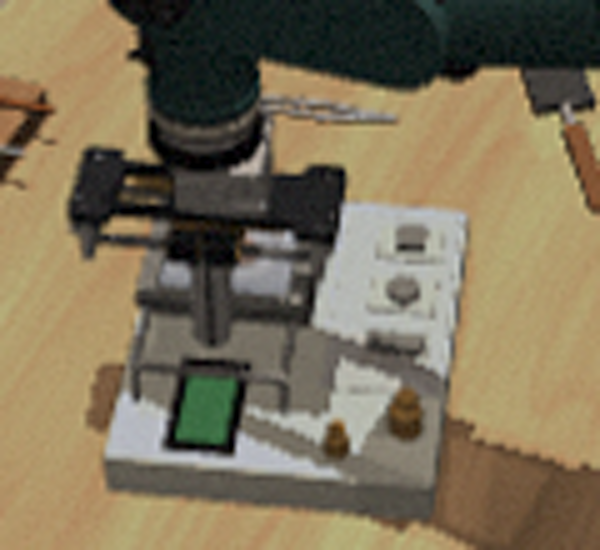

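The fingertips at (212,343) are now on the left side of the cover's end face (lower edge about y=310) and inside the hoop. I'll push slowly.

```bash
python3 -m handwheel '[{"delta_pos":[0,2,-2],"yaw":0},{"delta_pos":[0,2,-5],"yaw":0},{"delta_pos":[0,2,-8],"yaw":0},{"delta_pos":[0,2,-11],"yaw":0},{"delta_pos":[0,2,-14],"yaw":0},{"delta_pos":[0,2,-17],"yaw":0},{"delta_pos":[0,2,-20],"yaw":0},{"delta_pos":[0,2,-23],"yaw":0},{"delta_pos":[0,2,-26],"yaw":0},{"delta_pos":[0,2,-28],"yaw":0},{"delta_pos":[0,2,-30],"yaw":0},{"delta_pos":[0,2,-30],"yaw":0}]'; python3 go.py .048 .008 .084;  python3 -m handwheel '[{"delta_pos":[0,0,-2],"yaw":0},{"delta_pos":[0,0,-4],"yaw":0},{"delta_pos":[0,0,-6],"yaw":0},{"delta_pos":[0,0,-8],"yaw":0},{"delta_pos":[0,0,-10],"yaw":0},{"delta_pos":[0,0,-12],"yaw":0},{"delta_pos":[0,0,-14],"yaw":0},{"delta_pos":[0,0,-15],"yaw":0},{"delta_pos":[0,0,-15],"yaw":0}]'; python3 go.py .048 .008 .084
python3 - <<'E'
from bench import robot
import cv2
s=robot.snapshot("side")["image"][110:220,255:375,::-1]; cv2.imwrite("pics/s3.png",cv2.resize(s,None,fx=5,fy=5,interpolation=cv2.INTER_CUBIC))
E
```

```text
time: 5.15
tool_pos: [0.599, -0.046, 0.0834]
ee_rot: [-1.571, 0.0, 0.247]
wrist_force: [-0.3, 0.5, 1.1]
width: 0.0007
t 5.15 bal now [0.0482 0.0318 0.0834] rpy [-1.571  0.     0.247] j [-0.17  0.25  1.43 -0.    1.46 -0.42]
delta mm [ -0.2  -0.5 -23.8] yaw 0.001 F [-0.33  0.5   1.15] w 0.0006910575913490138
time: 6.05
tool_pos: [0.6027, -0.0606, 0.0834]
ee_rot: [-1.571, -0.0, 0.247]
wrist_force: [-0.9, -0.1, -0.4]
width: 0.0005
t 6.05 bal now [0.0482 0.0167 0.0834] rpy [-1.571 -0.     0.247] j [-0.19  0.26  1.41 -0.    1.47 -0.44]
delta mm [-0.2 -0.6 -8.7] yaw 0.001 F [-0.87 -0.08 -0.44] w 0.0005452932765809789
```

View pics/s3.png

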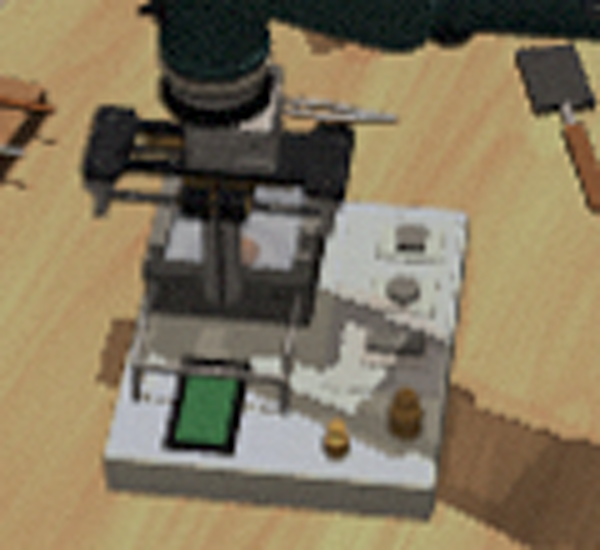

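The cover is following: its end edge now runs from about (148,265) to (312,285), with the fingers at (222,300). I'll go on in small steps until it meets the stop.

```bash
python3 -m handwheel '[{"delta_pos":[0,0,-1],"yaw":0},{"delta_pos":[0,0,-2],"yaw":0},{"delta_pos":[0,0,-3],"yaw":0},{"delta_pos":[0,0,-4],"yaw":0},{"delta_pos":[0,0,-5],"yaw":0},{"delta_pos":[0,0,-5],"yaw":0}]'; python3 -m handwheel '[{"delta_pos":[0,0,-1],"yaw":0},{"delta_pos":[0,0,-1],"yaw":0}]'; python3 -m handwheel '[{"delta_pos":[0,0,-1],"yaw":0},{"delta_pos":[0,0,-1],"yaw":0}]';python3 go.py .048 .008 .084
```

```text
time: 6.7
tool_pos: [0.6039, -0.0652, 0.0834]
ee_rot: [-1.571, -0.0, 0.247]
wrist_force: [-0.3, 1.0, 0.5]
width: 0.0002
time: 6.9
tool_pos: [0.6041, -0.0661, 0.0835]
ee_rot: [-1.571, -0.0, 0.247]
wrist_force: [-0.3, 0.9, 0.5]
width: 0.0005
time: 7.1
tool_pos: [0.6043, -0.0671, 0.0834]
ee_rot: [-1.571, -0.0, 0.247]
wrist_force: [-0.6, 1.2, 0.5]
width: 0.0004
t 7.1 bal now [0.0482 0.01   0.0834] rpy [-1.571 -0.     0.247] j [-0.2   0.27  1.41 -0.    1.47 -0.45]
delta mm [-0.2 -0.6 -2. ] yaw 0.001 F [-0.6   1.21  0.52] w 0.00040103573119655475
```

```bash
for i in 1 2; do python3 -m handwheel '[{"delta_pos":[0,0,-0.5],"yaw":0},{"delta_pos":[0,0,-1],"yaw":0}]' | grep -E "pos|force"; done; python3 -m handwheel '[{"delta_pos":[0,0,-0.5],"yaw":0},{"delta_pos":[0,0,-0.5],"yaw":0}]'| grep -E "pos|force"; python3 go.py .048 .008 .084
```

```text
tool_pos: [0.6045, -0.0679, 0.0834]
wrist_force: [-0.7, 1.3, 0.6]
tool_pos: [0.6048, -0.0689, 0.0834]
wrist_force: [0.0, 1.3, 0.0]
tool_pos: [0.6049, -0.0695, 0.0834]
wrist_force: [-0.7, 1.2, -0.1]
t 7.7 bal now [0.0482 0.0075 0.0834] rpy [-1.571 -0.     0.247] j [-0.21  0.27  1.4  -0.    1.47 -0.45]
delta mm [-0.2 -0.6  0.5] yaw 0.001 F [-0.72  1.24 -0.07] w 0.0006159179757122277
```

```bash
python3 -m handwheel '[{"delta_pos":[0,0,-0.5],"yaw":0},{"delta_pos":[0,0,-0.5],"yaw":0}]'| grep -E "pos|force";python3 -m handwheel '[{"delta_pos":[0,0,-0.5],"yaw":0},{"delta_pos":[0,0,-0.5],"yaw":0}]'| grep -E "pos|force"
```

```text
tool_pos: [0.605, -0.0698, 0.0834]
wrist_force: [-1.1, 1.3, 0.5]
tool_pos: [0.605, -0.0698, 0.0834]
wrist_force: [-2.3, 2.9, 0.3]
```

```bash
python3 -m handwheel '[{"delta_pos":[0,0,-0.5],"yaw":0},{"delta_pos":[0,0,-0.5],"yaw":0}]'| grep -E "pos|force";python3 -m handwheel '[{"delta_pos":[0,0,-0.5],"yaw":0},{"delta_pos":[0,0,-0.5],"yaw":0}]'| grep -E "pos|force"
```

```text
tool_pos: [0.605, -0.0698, 0.0834]
wrist_force: [-1.1, 4.9, 1.3]
tool_pos: [0.605, -0.0699, 0.0834]
wrist_force: [-2.4, 5.2, 2.3]
```

The position has stopped changing at y = -0.0698 while the force rises to about 5 N, so the cover is on its hard stop. I'll back off, rise and check.

```bash
python3 -m handwheel '[{"delta_pos":[0,0,2],"yaw":0},{"delta_pos":[0,0,6],"yaw":0},{"delta_pos":[0,0,12],"yaw":0},{"delta_pos":[0,0,18],"yaw":0},{"delta_pos":[0,0,22],"yaw":0},{"delta_pos":[0,-5,24],"yaw":0},{"delta_pos":[0,-15,24],"yaw":0},{"delta_pos":[0,-28,24],"yaw":0},{"delta_pos":[0,-40,24],"yaw":0},{"delta_pos":[0,-48,24],"yaw":0},{"delta_pos":[0,-50,24],"yaw":0}]'; python3 go.py -.075 .0154 .134
python3 - <<'E'
from bench import robot
import cv2
s=robot.snapshot("side")["image"][110:220,255:375,::-1]; cv2.imwrite("pics/s4.png",cv2.resize(s,None,fx=5,fy=5,interpolation=cv2.INTER_CUBIC))
E
```

```text
time: 9.6
tool_pos: [0.6006, -0.0484, 0.1358]
ee_rot: [-1.572, -0.003, 0.247]
wrist_force: [0.8, 0.4, 0.9]
width: 0.0001
t 9.6 bal now [0.0491 0.029  0.1358] rpy [-1.572 -0.003  0.247] j [-0.17  0.22  1.35  0.    1.56 -0.42]
delta mm [-124.1    1.4  -13.6] yaw 0.001 F [0.82 0.36 0.92] w 6.089798846678685e-05
```

View pics/s4.png

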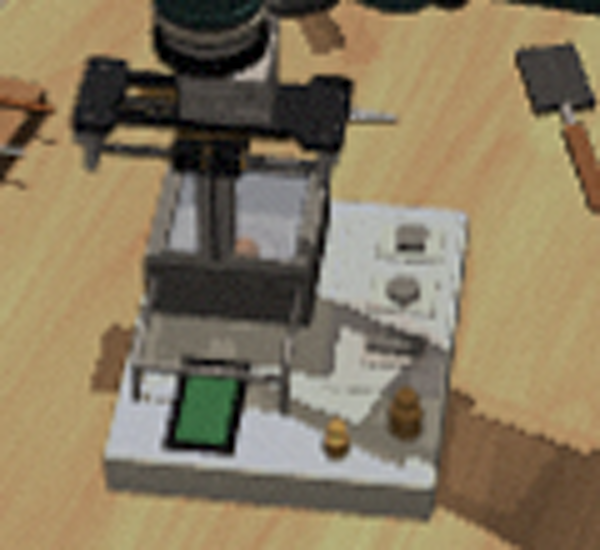

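The cover's end is flush with the draught box's left wall: one continuous dark face, (148,258)–(310,318). Next I'll move above the bar key.

```bash
python3 -m handwheel '[{"delta_pos":[-4,0,0],"yaw":0},{"delta_pos":[-15,0,-1],"yaw":0},{"delta_pos":[-32,0,-3],"yaw":0},{"delta_pos":[-52,0,-6],"yaw":0},{"delta_pos":[-72,0,-9],"yaw":0},{"delta_pos":[-92,0,-12],"yaw":0},{"delta_pos":[-108,10,-14],"yaw":0},{"delta_pos":[-118,25,-14],"yaw":0},{"delta_pos":[-124,40,-14],"yaw":0},{"delta_pos":[-124,52,-14],"yaw":0},{"delta_pos":[-124,57,-14],"yaw":0},{"delta_pos":[-124,57,-14],"yaw":0}]'; python3 go.py -.075 .015 .052
python3 - <<'E'
from bench import robot
import cv2
s=robot.snapshot("side")["image"][110:220,255:375,::-1]; cv2.imwrite("pics/s5.png",cv2.resize(s,None,fx=5,fy=5,interpolation=cv2.INTER_CUBIC))
s=robot.snapshot("top")["image"][115:235,290:430,::-1]; cv2.imwrite("pics/t5.png",cv2.resize(s,None,fx=5,fy=5,interpolation=cv2.INTER_CUBIC))
E
```

```text
time: 10.85
tool_pos: [0.4821, -0.0917, 0.0754]
ee_rot: [-1.57, 0.002, 0.247]
wrist_force: [0.1, -0.3, -0.0]
width: -0.0
t 10.85 bal now [-0.0763  0.0159  0.0754] rpy [-1.57   0.002  0.247] j [-0.3   0.02  1.7   0.    1.42 -0.55]
delta mm [ 1.4 23.4 -0.9] yaw 0.001 F [ 0.13 -0.29 -0.01] w -2.045386587873029e-05
```

View pics/s5.png

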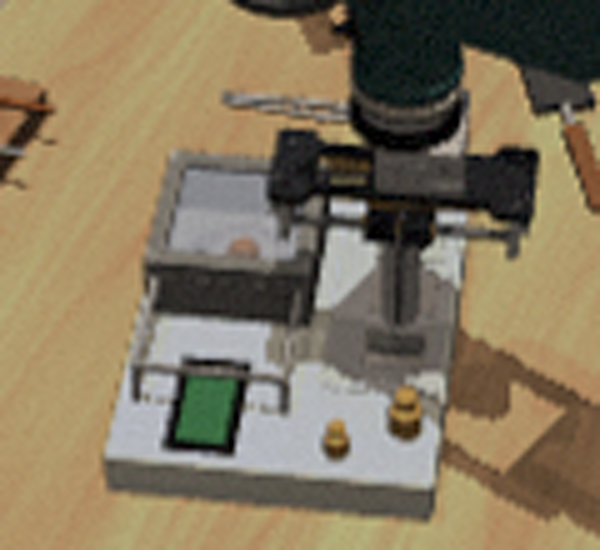

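View pics/t5.png

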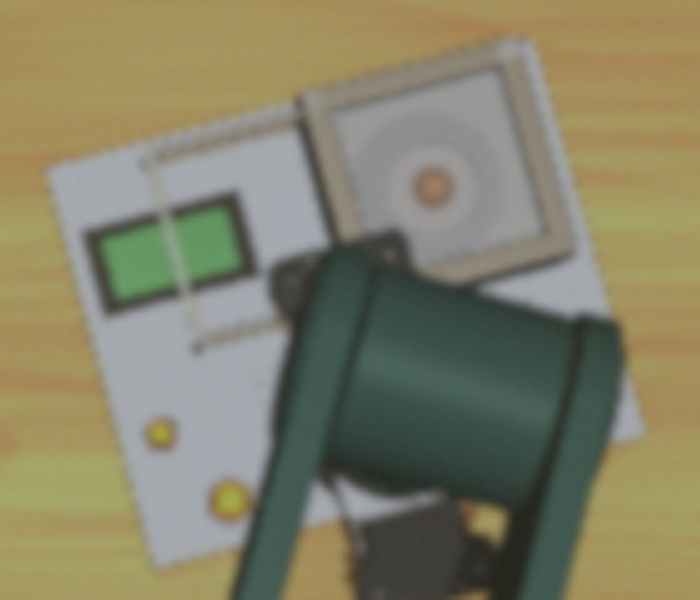

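The top view shows the cover fully over the box. In the side view the fingertips at (400,325) are directly above the bar key at (395,343). I'll press now.

```bash
python3 -m handwheel '[{"delta_pos":[1.4,4,-1],"yaw":0},{"delta_pos":[1.4,10,-1],"yaw":0},{"delta_pos":[1.4,16,-1],"yaw":0},{"delta_pos":[1.4,20,-1],"yaw":0},{"delta_pos":[1.4,21,-1],"yaw":0},{"delta_pos":[1.4,21,-1],"yaw":0}]'|grep -E "pos|force"; python3 -m handwheel '[{"delta_pos":[0,1,0],"yaw":0},{"delta_pos":[0,2,0],"yaw":0},{"delta_pos":[0,3,0],"yaw":0},{"delta_pos":[0,4,0],"yaw":0},{"delta_pos":[0,4,0],"yaw":0}]'|grep -E "pos|force"; python3 go.py -.075 .015 .046
```

```text
tool_pos: [0.4841, -0.0925, 0.0551]
wrist_force: [-0.0, 0.0, -0.0]
tool_pos: [0.4845, -0.0926, 0.0516]
wrist_force: [-1.2, 0.5, 0.6]
t 12.05 bal now [-0.0743  0.0145  0.0516] rpy [-1.571 -0.     0.247] j [-0.3   0.05  1.73  0.    1.37 -0.55]
delta mm [-0.7  5.6  0.5] yaw 0.001 F [-1.21  0.49  0.57] w 0.0005217252824885878
```

```bash
python3 -m handwheel '[{"delta_pos":[0,1,0],"yaw":0},{"delta_pos":[0,2,0],"yaw":0},{"delta_pos":[0,3,0],"yaw":0},{"delta_pos":[0,3,0],"yaw":0}]'|grep -E "pos|force"; python3 -m handwheel '[{"delta_pos":[0,0.5,0],"yaw":0},{"delta_pos":[0,1,0],"yaw":0},{"delta_pos":[0,1,0],"yaw":0}]'|grep -E "pos|force"; python3 -m handwheel '[{"delta_pos":[0,0.5,0],"yaw":0},{"delta_pos":[0,1,0],"yaw":0},{"delta_pos":[0,1,0],"yaw":0}]'|grep -E "pos|force"
```

```text
tool_pos: [0.4845, -0.0926, 0.0486]
wrist_force: [-0.3, -0.4, 2.8]
tool_pos: [0.4845, -0.0926, 0.0476]
wrist_force: [0.1, -0.1, 2.8]
tool_pos: [0.4845, -0.0926, 0.0466]
wrist_force: [-0.0, -0.2, 2.9]
```

```bash
python3 -m handwheel '[{"delta_pos":[0,0.5,0],"yaw":0},{"delta_pos":[0,0.5,0],"yaw":0}]'|grep -E "pos|force"; python3 -m handwheel '[{"delta_pos":[0,0.5,0],"yaw":0},{"delta_pos":[0,0.5,0],"yaw":0}]'|grep -E "pos|force"
```

```text
tool_pos: [0.4845, -0.0926, 0.0462]
wrist_force: [-0.6, 0.0, 3.9]
tool_pos: [0.4845, -0.0926, 0.0462]
wrist_force: [-1.1, 0.2, 7.8]
```

```bash
python3 -m handwheel '[{"delta_pos":[0,0.5,0],"yaw":0},{"delta_pos":[0,0.5,0],"yaw":0}]'|grep -E "pos|force"
```

```text
tool_pos: [0.4845, -0.0926, 0.0461]
wrist_force: [-3.0, 1.3, 9.1]
```

The key is on its stop: z is steady at 0.0461 and the force has risen past 4 N to 9 N. I'll release and retreat upward.

```bash
python3 -m handwheel '[{"delta_pos":[0,-2,0],"yaw":0},{"delta_pos":[0,-5,0],"yaw":0},{"delta_pos":[0,-9,0],"yaw":0},{"delta_pos":[0,-16,0],"yaw":0},{"delta_pos":[0,-28,0],"yaw":0},{"delta_pos":[0,-45,0],"yaw":0},{"delta_pos":[0,-65,0],"yaw":0},{"delta_pos":[0,-85,0],"yaw":0},{"delta_pos":[0,-102,0],"yaw":0},{"delta_pos":[0,-112,0],"yaw":0},{"delta_pos":[0,-115,0],"yaw":0},{"delta_pos":[0,-115,0],"yaw":0}]'; python3 -m handwheel '[{"delta_pos":[-5,0,0],"yaw":0},{"delta_pos":[-15,0,0],"yaw":0},{"delta_pos":[-35,0,0],"yaw":0},{"delta_pos":[-60,0,0],"yaw":0},{"delta_pos":[-85,0,0],"yaw":0},{"delta_pos":[-105,0,0],"yaw":0},{"delta_pos":[-117,0,0],"yaw":0},{"delta_pos":[-120,0,0],"yaw":0},{"delta_pos":[-120,0,0],"yaw":0},{"delta_pos":[-120,0,0],"yaw":0}]'
python3 - <<'E'
from bench import robot
import cv2
s=robot.snapshot("side")["image"][110:220,255:375,::-1]; cv2.imwrite("pics/s6.png",cv2.resize(s,None,fx=5,fy=5,interpolation=cv2.INTER_CUBIC))
cv2.imwrite("pics/t6.png",cv2.resize(robot.snapshot("top")["image"][115:235,290:430,::-1],None,fx=5,fy=5,interpolation=cv2.INTER_CUBIC))
E
```

```text
time: 14.85
tool_pos: [0.4843, -0.0926, 0.1601]
ee_rot: [-1.571, -0.0, 0.247]
wrist_force: [-0.4, -0.4, -0.9]
width: 0.0007
time: 15.85
tool_pos: [0.3684, -0.1219, 0.1599]
ee_rot: [-1.571, -0.0, 0.247]
wrist_force: [0.4, 0.4, -0.4]
width: 0.0001
```

View pics/s6.png

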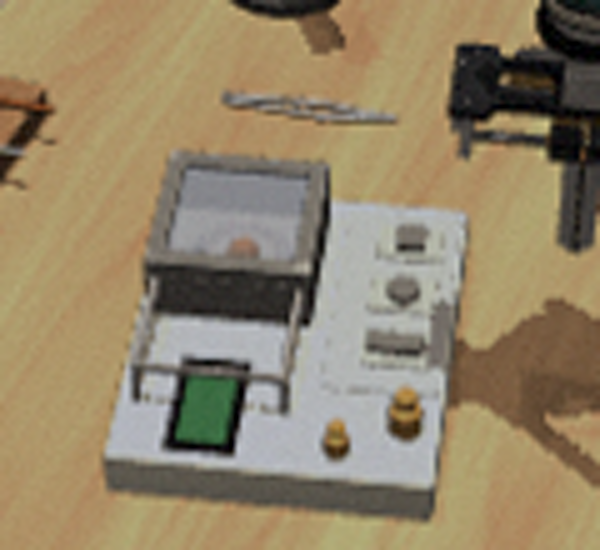

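View pics/t6.png

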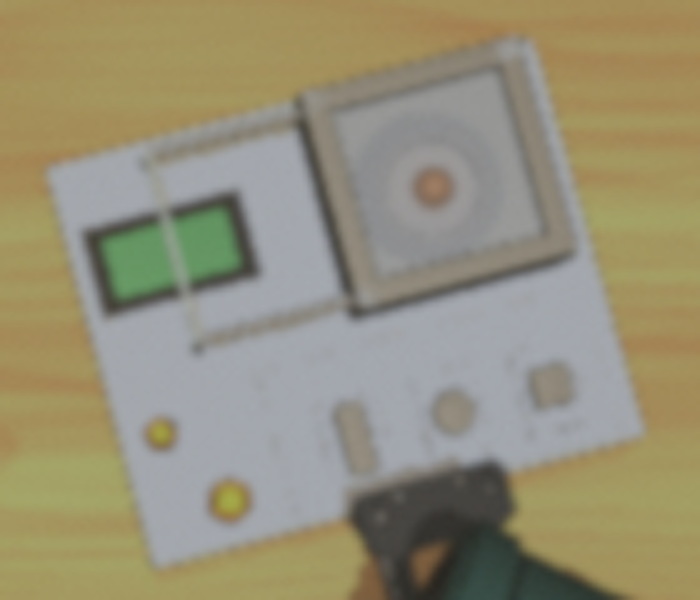

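Both views show the cover shut over the box and the bar key (395,342 in the side crop) back up. The weights, the dish (433,187 in the top crop) and the other keys haven't moved, and the arm is clear. I'll hand the job in.

```bash
python3 -c "
from bench import robot
print(robot.close_job())"
```

```text
the job is handed in; nothing more can be done
None
```

The balance is tared and the job was handed in at about 16 s, well inside the 42 s limit.

- **Cover:** I pushed its end face with the closed fingertips until it met the hard stop. The position held still while the side force rose to about 5 N. The pictures afterwards show it fully over the draught box.
- **Bar key:** I pressed it after the cover was shut. It went down about 6 mm to its stop, where the reading peaked at about 9 N, and then I let it go. The last side picture shows it standing up again.
- **Everything else:** I did not touch the square or round key. In the last pictures the dish, weights and tweezers are where they were. The pliers, paddle, tin and jar were not in those close-ups, but the arm made no unexpected contact.
- **Last checks:** The arm is clear of the balance with the wrist force near zero. No check failed or disagreed. The cover stop came within about 1 mm of where the camera fit put it.

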